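# Refit and clamp the slicer's blade cassette

### The job

Push the slicer's blade cassette gently along its track until it is fully home against the back stop. Then tighten the black ratchet knob on the bridge, clockwise seen from above, until it slips with two or three clicks, no more, without crushing it or leaning on it; leave the cassette clamped and the other things on the counter where they stand.

Things in the scene. Friction and masses are not known exactly. Their poses are not given: they have to be found in the camera images.
- cassette: Loose aluminium blade cassette 120 (x) x 92 (y) x 20 mm, about 0.3 kg, steel blades inside, lying in the slicer's track pulled out 25-60 mm to -x. Origin: centre of its underside; its +x end meets the back stop. A black grip post 24 (x) x 16 (y) mm stands on top, centred at x = -46 mm, its top 56 mm above the underside: push its -x face (x = -58 mm) or pinch it across y.
- home (a point): Where the cassette's origin lies when fully home: on the track's floor, 30 mm above the counter, fixed. +x: the way in, z up. Guide rails 12 mm high, 2 mm clear of the cassette each side, reach 155 mm to -x. Back stop at x = +60 mm.
- machine: The slicer base, fixed to the counter; origin on the counter 30 mm under home, same axes. A steel bridge crosses the track at x = 8 to 52, y = +-70 mm, top 100 mm above the counter; the clamp is in it at x = +30, y = 0. White housing at x = 100 to 200, y = +-75 mm, 60 mm high. Track floor 125 mm wide.
- stop: Fixed steel back stop bar of the track, 12 (x) x 90 (y) x 25 mm high; origin under its centre, 66 mm to +x of home, so its face is at x = +60 mm. Rigid: bump it gently, 10 to 15 N is plenty and over 35 N is ramming. The cassette itself may need a touch of up to 12 N before it starts to slide.
- knob_grip (a point): Middle of the black fluted round knob on its upright axis, 137 mm above the counter. Knob 42 mm diameter, from 14 mm above to 20 mm below this point; a 62 mm flange lies under it, its top 31 mm below this point. The knob stays at its height. Turned clockwise from above (0.2 N m) it lowers the foot by 4.8 mm per rad. The screw stays where it is left; turning back loosens it.
- knob: The same knob; origin on its axis at its underside. Once the foot is hard on the cassette (after 0.6 to 1.6 rad) the knob slips in its ratchet at about 0.3 N m while the flange stands still, ten clicks a turn. White mark on the knob and black mark on the flange are in line at the start: the angle between them is the slip. Squeeze it with 15 to 35 N.
- ratchet (a joint): Slip of the ratchet: angle (rad) the knob has turned clockwise relative to the flange; 0 at the start, up to 0.1 while the screw still turns. Clicks fall at 0.31, 0.94, 1.57 and 2.2; after one, two, three clicks it tends to rest near 0.63, 1.26, 1.88.
- foot: Round clamp foot (26 mm diameter, rubber) under the bridge; origin: centre of its underside. It starts 3 to 7 mm above the top of the seated cassette. Clamped, it presses on it with about 18 N (up to 40 N at the moment of a click).
- cups: Bystander: stack of paper portion cups, 51 mm diameter, 60 mm high, beside the slicer. Origin under its centre.
- shaker: Bystander: glass salt shaker, 42 mm diameter, 74 mm high, beside the slicer. Origin under its centre.
- brush: Bystander: cleaning brush lying on the counter.
- squeeze: Bystander: squeeze bottle, 56 mm diameter, 170 mm high. Origin under its centre.
- sauce: Bystander: second squeeze bottle, 56 mm diameter, 170 mm high. Origin under its centre.
- bowl: Bystander: steel bowl, 130 mm diameter, 50 mm high. Origin under its centre.
- mug: Bystander: white mug, 76 mm diameter, 85 mm high. Origin under its centre.
Things that resemble listed ones, but are neither listed nor needed, are in the scene too. What is shaped like the cassette but blue or purple is not meant.

How it is judged:
By the outcome, as a careful person would: the job done as asked, in the order asked, and still so for the second after the job is handed in, with the robot touching nothing.
It also fails if it takes over 69 s, if anything falls off the work surface, if the arm or the gripper's body presses on something with over 40 N, if the wrist force passes 120 N, or if a joint passes its speed limit or range.

### The arm

A 6-joint arm with a two-finger parallel gripper is mounted at the origin on the work surface. World frame = base frame: x ahead of the robot, y to its left, z up, the work surface at z = 0. Lengths are in m, angles in degrees, forces in N, time in s.
With the tool pointing down it reaches from about 0.4 to 0.825 m from the base axis. Payload 7 kg.
Tool frame: the origin (TCP) lies on the centre line of the jaws, within the pads' length; the fingertips stand 19 mm ahead of it and the grasp point (between the pads) is the TCP; z points along the fingers, y is the line along which they close (so a half turn about z gives the same grasp; the last joint's range is limited). The gripper opens to 88 mm and grips with 3 to 60 N. Pads are 19 mm wide; open, the fingers measure 130 mm over their backs; the gripper's body (78 mm by 193 mm) begins 47 mm behind the grasp point.
Start: joints at [-54.081, 20.546, 0.682, 0, -70.136, -16.507], TCP at [0.224, -0.637, 0.246] pointing down, gripper open.
Joint ranges: [-176.03, 176.03], [-82.01, 121.73], [-58.28, 71.71], [-173.87, 95.51], [-174.79, -0.11], [-173.66, 173.66]. Speed limits (degrees/s): [136.94, 136.94, 172.46, 180, 180, 180].

### API

Orientations are given as [roll, pitch, yaw] about the fixed x, y, z axes, in that order (R = Rz(yaw) Ry(pitch) Rx(roll)).
In Python, from plant import get_state, capture, close_job gives the robot as it stands.
- The arm moves only by the tool apply_moves, never from a script. Its argument "targets" is a list of rows, each a list of 7 numbers: the opening, from 0 (shut) to 1 (fully open), then the shift along the tool's x, y, z normalised to -1 to 1, where 1 is 1000 mm, then the turn, a rotation vector about the tool's x, y, z normalised to -1 to 1, where 1 is 90 degrees. In form: [[claw, tx, ty, tz, ax, ay, az], ...]. A call has 1 to 20 rows; each row shifts and turns the commanded pose from where the row before left it, along the tool's axes as they then stand; what a row does not reach is not made up. A row lasts 1/12 s, in which the tool goes at most 41.7 mm and 7.16 degrees, less where a joint would pass 70% of its speed; a pose out of reach is approached as far as the arm can. A call with a number of a shift or a turn outside -1 to 1 is refused whole. A call with a gripper value outside its range is refused whole. The fingers move at their own pace and stop on an object; "newtons" is the grip in N (left out, the last holds). Time passes only in rows, so rows that do not move let the fingers close. It gives the time, the measured TCP pose, the force, the opening and the grip force at its end, in the units of the state.
- get_state(): the state, without advancing time (a new reading comes with each control period).
- capture(name): name is "scene" or "side" or "wrist"; returns a dict with "frame" (480x640x3 uint8, red, green, blue), "range_z" (480x640 float32, m along the optical axis (not along the pixel's ray), 0 where there is no reading), "camera_matrix" (3x3 intrinsics, pixels), "T" (4x4, takes a point from camera to world coordinates). Camera axes: x right, y down, z forward; pixel columns grow to the right and rows downward; lengths in m; the calibration is good to about 2 mm. A picture is of the moment at which its call begins.
- close_job(): hands the job in; it is judged then, once.
The state is a dict: "time_s": time; "joints": joint angles; "qd": joint speeds; "joint_torque": joint torques, N m; "tcp_pos": TCP position; "eef_rot": TCP orientation; "contact_force": force on the tool from outside, world axes, zero at the start; "moment": the same for the moment, N m; "gripper_width": finger opening in m; "gripper_force": force on a finger pad.
Only numpy, scipy, OpenCV 4.12 (cv2) and the standard library are available. Lean on these libraries where they do the work, as an engineer would, in place of code of your own. Each camera call takes 0.05 s, during which the arm holds its last target. There are 200 camera calls.

## Working session

There is one attempt and no reset: what is moved stays moved. The work goes in short steps, Python scripts to look and compute and a tool call to move; the robot and the scene stay as the last step left them, time stands still between calls to the robot, and variables do not carry over. Pictures are saved under pics/ and viewed, at most 10 in all, crops included, and the job is handed in when it is done.

Besides the shell and the picture viewer there is one more tool, called after "Call:" as name([rows], argument=value, ...), one row to a line, values as JSON. apply_moves: Moves the arm, as the interface text tells. Scaled input: -1 to 1 covers 1000 mm each way for a shift and 90 degrees each way for a turn. Its arguments: {"type":"object","properties":{"targets":{"type":"array","items":{"type":"array","items":{"type":"number"}}},"newtons":{"type":"number"}},"required":["targets"]}

```bash
mkdir -p pics
cat > h.py <<'E'
import numpy as np, cv2
from plant import get_state, capture, close_job
def snap(n,f):
    c=capture(n); cv2.imwrite(f'pics/{f}.png',cv2.cvtColor(c['frame'],cv2.COLOR_RGB2BGR)); np.savez(f'pics/{f}.npz',**c); return c
def pt(c,u,v):
    z=c['range_z'][int(v),int(u)]; K=c['camera_matrix']
    p=np.linalg.inv(K)@[u,v,1]*z; return (c['T']@np.r_[p,1])[:3]
def ray(c,u,v,h):
    K=c['camera_matrix']; d=c['T'][:3,:3]@np.linalg.inv(K)@[u,v,1]; o=c['T'][:3,3]; return o+d*(h-o[2])/d[2]
def cloud(c):
    K=c['camera_matrix']; v,u=np.mgrid[:480,:640]; z=c['range_z']
    P=np.stack([(u-K[0,2])/K[0,0]*z,(v-K[1,2])/K[1,1]*z,z],-1); return P@c['T'][:3,:3].T+c['T'][:3,3]
E
python3 - <<'E'
from h import *
for n in ('scene','side'):
    c=snap(n,n); print(n,c['T'][:3,3].round(3),c['T'][:3,2].round(2))
print(get_state())
E
```

```text
scene [ 1.395 -0.097  0.85 ] [-0.77  0.08 -0.64]
side [-0.154  0.91   0.736] [ 0.51 -0.7  -0.49]
{'time_s': 0.1, 'joints': array([-5.40831986e+01,  2.05887617e+01,  6.40135541e-01, -1.96649862e-02,
       -7.01360561e+01, -1.65048746e+01]), 'qd': array([-0.0363253 , -0.0627443 ,  0.05625234,  0.03681322, -0.08870461,
       -0.06159233]), 'joint_torque': array([ 4.80056369e-04, -5.84162521e+01,  2.93751007e+01,  7.01547280e+00,
        1.02054072e-02, -5.66768222e-05]), 'tcp_pos': array([ 0.22417301, -0.63625764,  0.24470259]), 'eef_rot': array([ 1.79913554e+02, -6.33488099e-03, -1.60594764e+02]), 'contact_force': array([ 0.67747347,  0.06319165, -0.45625387]), 'moment': array([-0.01125865,  0.04056079, -0.01455898]), 'gripper_force': 0.0, 'gripper_width': 0.08737096296844195}
```

View pics/scene.png

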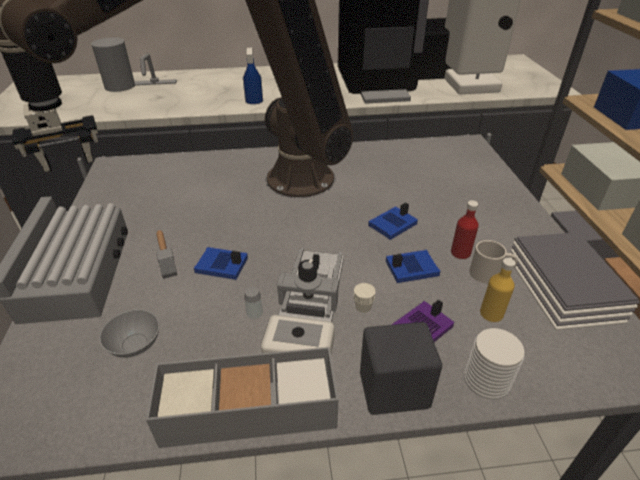

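View pics/side.png

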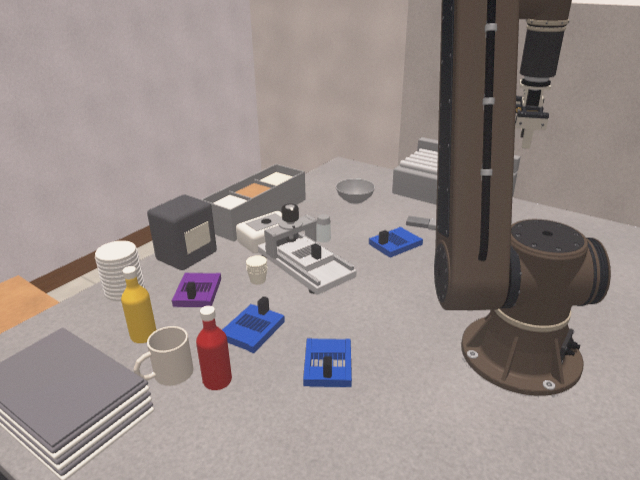

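The side view shows the silver cassette in the slicer track, with its black post at side px (316,250) and the knob at (290,213). In the scene view the knob is at (308,268) and the housing at (297,335).
What could be mistaken for the cassette, in scene px: blue (221,262), (393,221) and (413,265), and purple (425,322). I choose the silver one in the track under the bridge.

Run:
```python
from h import *
S=dict(np.load('pics/side.npz')); C=dict(np.load('pics/scene.npz'))
for n,c,b in (('side',S,(220,190,370,300)),('scene',C,(255,235,360,360))):
    P=cloud(c); f=c['frame'].astype(int); m=np.zeros((480,640),bool); m[b[1]:b[3],b[0]:b[2]]=1
    dark=m&(f.max(-1)<60)
    k,l,s,ce=cv2.connectedComponentsWithStats(dark.astype('uint8'))
    for i in range(1,k):
        if s[i,4]>15:
            q=P[l==i]; print(n,s[i],np.median(q,0).round(3),q.min(0).round(3),q.max(0).round(3))
    # bridge top, housing top
    for nm,z0,z1 in (('bridge',.094,.104),('hous',.055,.064),('floor',.026,.033),('cas',.047,.053)):
        q=P[m&(P[...,2]>z0)&(P[...,2]<z1)]
        if len(q)>20:
            r=cv2.minAreaRect((q[:,:2]*1000).astype('float32')); print(n,nm,len(q),r)
c=S['frame'][180:300,220:380]; d=C['frame'][230:360,250:370]
a=np.hstack([cv2.resize(c,(400,300),interpolation=2),cv2.resize(d,(277,300),interpolation=2)])
cv2.imwrite('pics/crop.png',a[...,::-1])
```

```text
side [283 210  15  12  98] [ 0.607 -0.015  0.137] [-0.154 -0.038  0.119] [0.627 0.91  0.736]
side [312 246   9  12  36] [0.51  0.006 0.069] [ 0.503 -0.005  0.055] [0.524 0.011 0.086]
side bridge 492 ((757.11328125, -65.8912353515625), (183.38014221191406, 343.1474609375), 67.38346862792969)
side hous 1030 ((690.069580078125, -58.810699462890625), (349.949951171875, 640.2553100585938), 16.189884185791016)
side floor 883 ((695.050048828125, -127.25128173828125), (405.4773864746094, 593.0615844726562), 26.483158111572266)
side cas 879 ((669.5914916992188, -59.5887451171875), (386.70147705078125, 615.5919799804688), 23.221832275390625)
scene [299 255  20  27 291] [ 0.634 -0.031  0.139] [ 0.512 -0.097  0.061] [1.395 0.004 0.85 ]
scene [304 293   9   6  33] [ 0.629 -0.035  0.061] [ 0.618 -0.043  0.056] [ 0.634 -0.023  0.065]
scene [287 306  37  10 190] [ 0.66  -0.043  0.044] [ 0.645 -0.097  0.032] [ 1.395 -0.003  0.85 ]
scene [292 328  12   9  82] [ 0.737 -0.066  0.065] [ 0.724 -0.079  0.061] [ 0.75  -0.055  0.067]
scene bridge 850 ((711.575927734375, -57.709190368652344), (150.465087890625, 245.19094848632812), 77.8416748046875)
scene hous 2155 ((654.5496826171875, -48.71659851074219), (221.96311950683594, 277.5189208984375), 60.0004997253418)
scene floor 718 ((612.1095581054688, -22.834548950195312), (220.51785278320312, 369.4819030761719), 59.49154281616211)
scene cas 459 ((647.7804565429688, -34.547576904296875), (270.0045471191406, 243.0677947998047), 4.680111885070801)
```

View pics/crop.png

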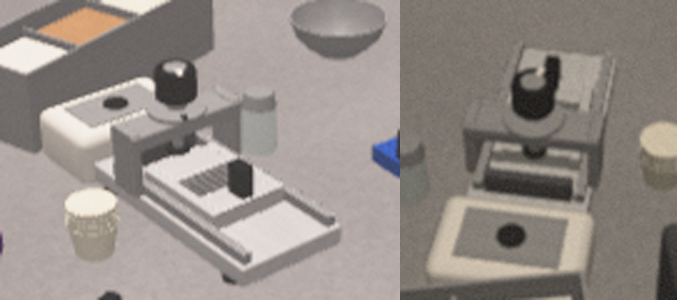

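The crop confirms the choice: the silver cassette with its black post is in the track under the bridge, and the knob sits on top. Next I move above it with the wrist camera.

Call:
apply_moves([
  [1,-0.0285,0.029,-0.002,0,0,0],
  [1,-0.0285,0.029,-0.002,0,0,0],
  [1,-0.0285,0.029,-0.002,0,0,0],
  [1,-0.0285,0.029,-0.002,0,0,0],
  [1,-0.0285,0.029,-0.002,0,0,0],
  [1,-0.0285,0.029,-0.002,0,0,0],
  [1,-0.0285,0.029,-0.002,0,0,0],
  [1,-0.0285,0.029,-0.002,0,0,0],
  [1,-0.0285,0.029,-0.002,0,0,0],
  [1,-0.0285,0.029,-0.002,0,0,0],
  [1,-0.0285,0.029,-0.002,0,0,0],
  [1,-0.0285,0.029,-0.002,0,0,0],
  [1,-0.0285,0.029,-0.002,0,0,0],
  [1,-0.0285,0.029,-0.002,0,0,0],
  [1,-0.0285,0.029,-0.002,0,0,0],
  [1,-0.0285,0.029,-0.002,0,0,0],
  [1,-0.0285,0.029,-0.002,0,0,0],
])

```text
time_s: 1.52
tcp_pos: [0.5176, -0.0085, 0.2797]
eef_rot: [180.0, 0.0, -160.6]
contact_force: [1.4, -1.3, 0.9]
gripper_width: 0.0873
gripper_force: 0.0
```

Call:
apply_moves([
  [0,0,0,0,0,0,-0.0795],
  [0,0,0,0,0,0,-0.0795],
  [0,0,0,0,0,0,-0.0795],
  [0,0,0,0,0,0,-0.0795],
  [0,0,0,0,0,0,-0.0795],
  [0,0,0,0,0,0,-0.0795],
  [0,0,0,0,0,0,-0.0795],
  [0,0,0,0,0,0,-0.0795],
  [0,0,0,0,0,0,-0.0795],
  [0,0,0,0,0,0,-0.0795],
  [0,0,0,0,0,0,-0.0795],
  [0,0,0,0,0,0,-0.0795],
  [0,0,0,0,0,0,-0.0795],
  [0,0,0,0,0,0,-0.0795],
  [0,0,0,0,0,0,-0.0795],
  [0,0,0,0,0,0,-0.0795],
  [0,0,0,0,0,0,-0.0795],
  [0,0,0,0,0,0,-0.0795],
  [0,0,0,0,0,0,-0.0795],
  [0,0,0,0,0,0,-0.0795],
])

```text
time_s: 3.18
tcp_pos: [0.5171, -0.0106, 0.2792]
eef_rot: [180.0, 0.0, -17.1]
contact_force: [0.3, -0.2, -0.3]
gripper_width: 0.0006
gripper_force: 0.0
```

Run:
```python
from h import *
c=snap('wrist','w1'); s=get_state(); print(s['tcp_pos'],s['eef_rot'],s['joints'],s['time_s'],c['T'].round(3))
P=cloud(c); z=P[...,2][c['range_z']>0]; print(np.histogram(z,bins=np.arange(0,.16,.005)))
```

```text
[ 0.51717533 -0.01061214  0.27923556] [ 1.79986937e+02  3.63433258e-02 -1.65995293e+01] [ 2.05797449e+01  4.35650768e+00 -1.58785790e+01 -1.23121706e-02
 -6.98017641e+01  5.28249846e+01] 3.2333 [[-0.295 -0.909 -0.294  0.596]
 [-0.956  0.28   0.091 -0.035]
 [-0.001  0.308 -0.951  0.419]
 [ 0.     0.     0.     1.   ]]
(array([98082,  2180,  2542,  8823, 13156,  4059,  8500,  1031,  4124,
        3196,  5329,  4062,   259,   201,  1334,    32,    86,   369,
           0,  1821,  4447,  1826,     1,     0,     1,     0,     2,
           1,     4,   229,  3187]), array([0.   , 0.005, 0.01 , 0.015, 0.02 , 0.025, 0.03 , 0.035, 0.04 ,
       0.045, 0.05 , 0.055, 0.06 , 0.065, 0.07 , 0.075, 0.08 , 0.085,
       0.09 , 0.095, 0.1  , 0.105, 0.11 , 0.115, 0.12 , 0.125, 0.13 ,
       0.135, 0.14 , 0.145, 0.15 , 0.155]))
```

View pics/w1.png

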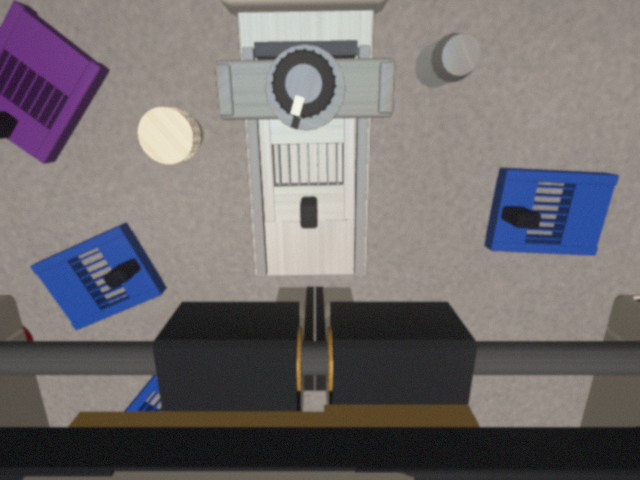

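The wrist view shows the knob at (303,85) with its marks in line, the bridge, the post at (309,212), and the cassette's -x end near (310,220..275). Next I measure these.

Run:
```python
from h import *
c=dict(np.load('pics/w1.npz')); P=cloud(c); v,u=np.mgrid[:480,:640]
def R(nm,m,z0,z1):
    m=m&(P[...,2]>z0)&(P[...,2]<z1)&(c['range_z']>0)
    q=P[m]; r=cv2.minAreaRect((q[:,:2]*1000).astype('float32')); print(nm,len(q),np.round(r[0],1),np.round(r[1],1),round(r[2],1),q.mean(0).round(4)); return q
box=lambda a,b,d,e:(u>=a)&(u<=d)&(v>=b)&(v<=e)
R('bridge',box(205,45,405,125),.094,.1035)
R('knobtop',box(255,35,350,125),.143,.158)
R('flange',box(255,35,350,135),.104,.109)
R('post',box(290,185,330,235),.078,.095)
R('cas',box(255,120,365,240),.044,.056)
R('floor',box(255,200,365,290),.026,.036)
R('rails',box(235,100,380,280),.0385,.0445)
# cassette -x end: rows profile along the centre
for vv in range(200,280,6): print(vv,[P[vv,uu].round(4).tolist() for uu in (285,335)])
f=c['frame'].astype(int)
# second view check of post and knob by rays at heights (scene)
C=dict(np.load('pics/scene.npz')); S=dict(np.load('pics/side.npz'))
print('scene knob',ray(C,308.5,262,.151),'side post top',ray(S,316,247,.086),'side knob top',ray(S,290,208,.151))
```

```text
bridge 6097 [617.5 -33.5] [139.3  44.2] 73.7 [ 0.6176 -0.0339  0.1006]
knobtop 3417 [617.5 -33.7] [42.7 42.6] 33.5 [ 0.6177 -0.0337  0.1516]
flange 1910 [617.5 -33.5] [60.9 61.2] 46.0 [ 0.6126 -0.0342  0.1064]
post 462 [515.2  -3.9] [15.7 23.7] 73.0 [ 0.516  -0.0043  0.0857]
cas 6446 [536.9 -11.9] [111.7 119.4] 72.8 [ 0.5483 -0.0131  0.0501]
floor 4828 [476.8   8.4] [123.  86.] 74.3 [0.4663 0.0104 0.0305]
rails 3364 [518.   -4.3] [116.  162.3] 73.6 [ 0.5248 -0.006   0.0422]
200 [[0.529, 0.0167, 0.0504], [0.5145, -0.0307, 0.0506]]
206 [[0.5234, 0.0185, 0.0511], [0.5084, -0.029, 0.0498]]
212 [[0.5178, 0.0203, 0.0524], [0.5026, -0.0273, 0.0501]]
218 [[0.5115, 0.0226, 0.0502], [0.4968, -0.0256, 0.0507]]
224 [[0.5005, 0.0278, 0.03], [0.485, -0.0232, 0.0305]]
230 [[0.494, 0.0301, 0.029], [0.4785, -0.0213, 0.0303]]
236 [[0.4879, 0.032, 0.0304], [0.4719, -0.0195, 0.03]]
242 [[0.4816, 0.0341, 0.031], [0.4655, -0.0176, 0.0305]]
248 [[0.475, 0.0363, 0.0306], [0.459, -0.0157, 0.0308]]
254 [[0.4684, 0.0385, 0.0307], [0.4524, -0.0137, 0.031]]
260 [[0.4619, 0.0407, 0.0311], [0.4452, -0.0117, 0.0299]]
266 [[0.4551, 0.043, 0.031], [0.4385, -0.0098, 0.0302]]
272 [[0.4476, 0.0456, 0.0292], [0.4319, -0.0078, 0.0307]]
278 [[0.4295, 0.0539, 0.0011], [0.411, -0.0034, -0.0006]]
scene knob [ 0.61033234 -0.02856619  0.151     ] side post top [0.51298652 0.00398126 0.086     ] side knob top [ 0.61690297 -0.02857708  0.151     ]
```

Measured: knob at (0.6175, -0.0335) with its top at z 0.151, post at (0.515, -0.004) with its top at 0.086, machine yaw -16.4°, and about 30 mm of travel to go. All of this agrees with the text. Next I bring the closed fingers down behind the cassette.

Call:
apply_moves([
  [0,-0.019,-0.003,0.01,0,0,0],
  [0,-0.019,-0.003,0.01,0,0,0],
  [0,0,0,0.036,0,0,0],
  [0,0,0,0.036,0,0,0],
  [0,0,0,0.036,0,0,0],
  [0,0,0,0.03,0,0,0],
  [0,0,0,0.024,0,0,0],
  [0,0,0,0.01,0,0,0],
  [0,0,0,0,0,0,0],
  [0,0,0,0,0,0,0],
])

```text
time_s: 4.07
tcp_pos: [0.4828, 0.0064, 0.0873]
eef_rot: [179.9, 0.1, -17.6]
contact_force: [0.8, -0.3, 0.2]
gripper_width: 0.0002
gripper_force: 0.0
```

Run:
```python
from h import *
s=get_state(); print(s)
```

```text
{'time_s': 4.0667, 'joints': array([ 2.41704121e+01,  1.23476066e+01, -3.48566328e+01,  1.31871187e-02,
       -4.28879742e+01,  4.82291844e+01]), 'qd': array([-0.09046137, -1.66980719,  1.24696986,  0.36342654, -0.43273297,
        0.59200327]), 'joint_torque': array([-5.81268291e-02, -3.72590947e+01,  2.02077430e+01,  4.75579441e+00,
        1.91127355e-01, -3.46255687e-02]), 'tcp_pos': array([0.48277887, 0.00637763, 0.08729292]), 'eef_rot': array([ 1.79931889e+02,  6.28066470e-02, -1.75907716e+01]), 'contact_force': array([ 0.75793794, -0.34622453,  0.24701758]), 'moment': array([-0.13385065,  0.13101845, -0.0003372 ]), 'gripper_force': 0.0, 'gripper_width': 0.00019554718904189416}
```

Call:
apply_moves([
  [0,0,0.001,0.016,0,0,-0.013],
  [0,0,0,0.014,0,0,0],
  [0,0,0,0,0,0,0],
  [0,0.004,0,0,0,0,0],
  [0,0.002,0,0,0,0,0],
  [0,0.002,0,0,0,0,0],
  [0,0.002,0,0,0,0,0],
  [0,0.002,0,0,0,0,0],
])

```text
time_s: 4.73
tcp_pos: [0.4944, 0.0022, 0.0582]
eef_rot: [-180.0, -0.0, -16.3]
contact_force: [-1.7, 1.3, 0.7]
gripper_width: 0.0006
gripper_force: 1.0
```

Call:
apply_moves([
  [0,0.002,0,0,0,0,0],
  [0,0.002,0,0,0,0,0],
  [0,0.002,0,0,0,0,0],
  [0,0.002,0,0,0,0,0],
  [0,0.002,0,0,0,0,0],
])

```text
time_s: 5.15
tcp_pos: [0.5038, -0.0007, 0.0575]
eef_rot: [180.0, 0.0, -16.3]
contact_force: [-2.1, 1.1, 1.8]
gripper_width: 0.0006
gripper_force: 1.1
```

Call:
apply_moves([
  [0,0.002,0,0,0,0,0],
  [0,0.002,0,0,0,0,0],
  [0,0.002,0,0,0,0,0],
  [0,0.002,0,0,0,0,0],
  [0,0.002,0,0,0,0,0],
])

```text
time_s: 5.57
tcp_pos: [0.5136, -0.0035, 0.0575]
eef_rot: [-180.0, -0.0, -16.3]
contact_force: [-1.7, 0.6, 1.4]
gripper_width: 0.0006
gripper_force: 0.9
```

Call:
apply_moves([
  [0,0.0015,0,0,0,0,0],
  [0,0.0015,0,0,0,0,0],
  [0,0.0015,0,0,0,0,0],
  [0,0.001,0,0,0,0,0],
  [0,0.001,0,0,0,0,0],
])

```text
time_s: 5.98
tcp_pos: [0.5197, -0.0053, 0.0575]
eef_rot: [180.0, 0.0, -16.3]
contact_force: [-1.4, 0.5, 0.4]
gripper_width: 0.0006
gripper_force: 0.7
```

Call:
apply_moves([
  [0,0.001,0,0,0,0,0],
  [0,0.0005,0,0,0,0,0],
  [0,0.0005,0,0,0,0,0],
])

```text
time_s: 6.23
tcp_pos: [0.5216, -0.0058, 0.0575]
eef_rot: [-180.0, -0.0, -16.3]
contact_force: [-1.7, -0.1, -0.9]
gripper_width: 0.0004
gripper_force: 0.6
```

Call:
apply_moves([
  [0,0.0005,0,0,0,0,0],
  [0,0.0005,0,0,0,0,0],
  [0,0.0005,0,0,0,0,0],
])

```text
time_s: 6.48
tcp_pos: [0.5218, -0.006, 0.0575]
eef_rot: [180.0, 0.1, -16.3]
contact_force: [-8.8, 7.5, 7.8]
gripper_width: 0.0003
gripper_force: 5.2
```

Call:
apply_moves([
  [0,0.0005,0,0,0,0,0],
  [0,0.0005,0,0,0,0,0],
])

```text
time_s: 6.65
tcp_pos: [0.5219, -0.0061, 0.0575]
eef_rot: [180.0, 0.2, -16.4]
contact_force: [-12.9, 10.4, 11.4]
gripper_width: 0.0006
gripper_force: 7.7
```

The cassette is at the stop: resistance rose at the predicted place, with about 13 N along the track. Next I back off, rise and check.

Call:
apply_moves([
  [0,-0.008,0,0,0,0,0],
  [0,-0.012,0,0,0,0,0],
  [0,0,0,-0.03,0,0,0],
  [1,0,0,-0.04,0,0,0],
  [1,0,0,-0.04,0,0,0],
  [1,0,0,-0.04,0,0,0],
  [1,0.02,0,-0.04,0,0,0],
  [1,0,0,0,0,0,0],
  [1,0,0,0,0,0,0],
])

```text
time_s: 7.4
tcp_pos: [0.5246, -0.0059, 0.2476]
eef_rot: [-179.8, -0.3, -16.3]
contact_force: [-0.9, 0.2, -1.1]
gripper_width: 0.0346
gripper_force: 0.0
```

Run:
```python
from h import *
c=snap('wrist','w2'); s=get_state(); print(s['tcp_pos'],s['eef_rot'],s['contact_force'],s['time_s'])
P=cloud(c); v,u=np.mgrid[:480,:640]
g=np.array([.9593,-.2823]); n=np.array([.2823,.9593]); hm=np.array([.5887,-.0250])
X=(P[...,:2]-hm)@g; Y=(P[...,:2]-hm)@n; Z=P[...,2]
def R(nm,m):
    q=P[m&(c['range_z']>0)]; r=cv2.minAreaRect((q[:,:2]*1000).astype('float32')); print(nm,len(q),np.round(r[0],1),np.round(r[1],1),round(r[2],1)); return np.array(r[0])/1000
k=R('knob',(Z>.146)&(Z<.158)&(np.hypot(X-30,Y)>0)&(abs(X-.03)<.04)&(abs(Y)<.04))
p=R('post',(Z>.08)&(Z<.092)&(abs(X+.046)<.035)&(abs(Y)<.02))
print('post->knob along',(k-p)@g,'(want .076) across',(k-p)@n)
m=(abs(Z-.05)<.005)&(X<-.0)&(abs(Y)<.03); print('cas -x end',np.percentile(X[m],1))
cv2.imwrite('pics/w2c.png',cv2.resize(c['frame'][20:300,180:440,::-1],(520,560)))
```

```text
[ 0.52303195 -0.00607778  0.24551318] [-1.79912661e+02 -1.07049446e-01 -1.63484606e+01] [-1.06926804  0.5282802  -1.58264445] 7.45
knob 4296 [617.6 -33.6] [42.9 42.7] 32.0
post 561 [544.3 -13.2] [15.4 24.1] 73.4
post->knob along 0.07606631245279312 (want .076) across 0.0011235052872657777
cas -x end -0.05926242216436948
```

View pics/w2c.png

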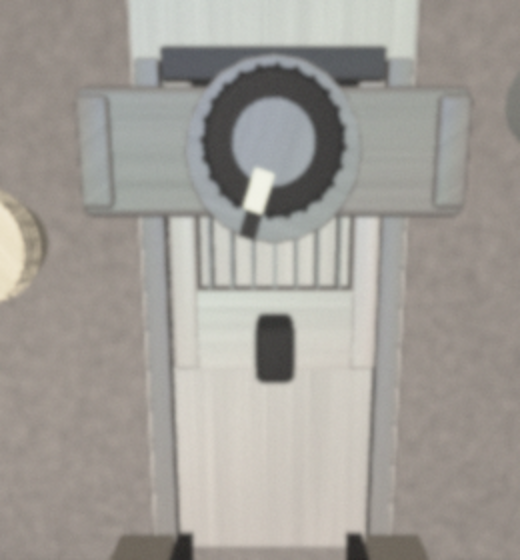

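The post-to-knob spacing is 76.07 mm against a nominal 76, so the cassette is seated. The marks are in line at crop px (258,190) and (249,225). Next I reach over the knob.

Call:
apply_moves([
  [1,0.033,0,0,0,0,0],
  [1,0.033,0,0,0,0,0],
  [1,0.0325,0,0,0,0,0],
  [1,0,0,0,0,0,0],
  [1,0,0,0.025,0,0,0],
  [1,0,0,0.025,0,0,0],
  [1,0,0,0,0,0,0],
  [1,0,0,0,0,0,0],
])

```text
time_s: 8.12
tcp_pos: [0.6157, -0.0341, 0.1927]
eef_rot: [179.8, 0.3, -16.3]
contact_force: [0.1, 0.1, 0.9]
gripper_width: 0.0865
gripper_force: 0.0
```

Run:
```python
from h import *
s=get_state(); y=np.radians(s['eef_rot'][2]); d=np.array([.6176,-.0336])-s['tcp_pos'][:2]
print(s['tcp_pos'],s['eef_rot'],s['gripper_width'],s['joints'].round(1),'tx,ty',d@[np.cos(y),np.sin(y)],d@[np.sin(y),-np.cos(y)])
```

```text
[ 0.61569724 -0.03410481  0.19267443] [179.84407647   0.25200751 -16.31775391] 0.0864738722214664 [ 15.   17.4 -11.    0.  -61.8  58.7] tx,ty 0.0016842783374540963 -0.0010190780649604173
```

Call:
apply_moves([
  [1,0.0015,-0.001,0.025,0,0,0],
  [1,0,0,0.02,0,0,0],
  [1,0,0,0.01,0,0,0],
  [1,0,0,0,0,0,0],
  [1,0,0,0,0,0,0],
])

```text
time_s: 8.53
tcp_pos: [0.6193, -0.0333, 0.1408]
eef_rot: [180.0, -0.0, -16.3]
contact_force: [0.5, -0.2, 0.6]
gripper_width: 0.0876
gripper_force: 0.0
```

Call:
apply_moves([
  [0.55,0,0,0,0,0,0],
  [0.55,0,0,0,0,0,0],
  [0.55,0,0,0,0,0,0],
  [0.55,0,0,0,0,0,0],
  [0.3,0,0,0,0,0,0],
  [0.3,0,0,0,0,0,0],
  [0.3,0,0,0,0,0,0],
  [0.3,0,0,0,0,0,0],
  [0.3,0,0,0,0,0,0],
], newtons=22)

```text
time_s: 9.28
tcp_pos: [0.6186, -0.0341, 0.14]
eef_rot: [179.9, 0.0, -16.3]
contact_force: [-2.3, -5.0, 1.8]
gripper_width: 0.0414
gripper_force: 22.0
```

Run:
```python
from h import *
s=get_state(); print(s['tcp_pos'],s['eef_rot'],s['contact_force'],s['moment'],s['gripper_width'],s['gripper_force'])
```

```text
[ 0.61863888 -0.0340696   0.139964  ] [ 1.79926608e+02  1.98678813e-02 -1.63176172e+01] [-2.2692307  -5.03753838  1.81857544] [-1.59198769  0.40157365  0.0248019 ] 0.04140969654587797 21.99365347623825
```

Call:
apply_moves([
  [0.6,0,0,0,0,0,0],
  [0.6,-0.001,0.0004,0.001,0,0,0],
  [0.6,0,0,0,0,0,0],
  [0.3,0,0,0,0,0,0],
  [0.3,0,0,0,0,0,0],
  [0.3,0,0,0,0,0,0],
  [0.3,0,0,0,0,0,0],
  [0.3,0,0,0,0,0,0],
])

```text
time_s: 9.95
tcp_pos: [0.6177, -0.0338, 0.1388]
eef_rot: [180.0, 0.0, -16.3]
contact_force: [-0.4, -4.9, 1.9]
gripper_width: 0.0419
gripper_force: 22.0
```

Call:
apply_moves([
  [0.3,0,0,0,0,0,0.05],
  [0.3,0,0,0,0,0,0.05],
  [0.3,0,0,0,0,0,0.05],
  [0.3,0,0,0,0,0,0.05],
])

```text
time_s: 10.28
tcp_pos: [0.6178, -0.0335, 0.1389]
eef_rot: [180.0, -0.0, -34.5]
contact_force: [-0.8, -2.0, 0.7]
gripper_width: 0.0418
gripper_force: 22.0
```

```bash
cat > st.py <<'E'
from h import *
s=get_state(); print(s['time_s'],s['tcp_pos'].round(4),s['eef_rot'].round(1),'F',s['contact_force'].round(1),'M',s['moment'].round(3),s['gripper_width'].round(4),s['gripper_force'].round(1))
E
python3 st.py
```

```text
Traceback (most recent call last):
  File "st.py", line 2, in <module>
    s=get_state(); print(s['time_s'],s['tcp_pos'].round(4),s['eef_rot'].round(1),'F',s['contact_force'].round(1),'M',s['moment'].round(3),s['gripper_width'].round(4),s['gripper_force'].round(1))
                                                                                                                                          ^^^^^^^^^^^^^^^^^^^^^^^^
AttributeError: 'float' object has no attribute 'round'
```

```bash
sed -i "s/s\['gripper_width'\].round(4),s\['gripper_force'\].round(1)/s['gripper_width'],s['gripper_force']/" st.py; python3 st.py
```

```text
10.2833 [ 0.6178 -0.0335  0.1389] [180.   -0.  -34.5] F [-0.8 -2.   0.7] M [-0.935  0.26   0.183] 0.041754515108003175 21.987569332122803
```

Call:
apply_moves([
  [0.3,0,0,0,0,0,0.05],
  [0.3,0,0,0,0,0,0.05],
  [0.3,0,0,0,0,0,0.03],
])

```text
time_s: 10.53
tcp_pos: [0.618, -0.0334, 0.1389]
eef_rot: [-180.0, -0.0, -46.3]
contact_force: [-0.6, -2.4, 0.3]
gripper_width: 0.0413
gripper_force: 22.0
```

```bash
python3 st.py
```

```text
10.5333 [ 0.618  -0.0334  0.1389] [-180.    -0.   -46.3] F [-0.6 -2.4  0.3] M [-0.741  0.057  0.214] 0.04131129054944034 21.989907324314117
```

Call:
apply_moves([
  [0.3,0,0,0,0,0,0.04],
  [0.3,0,0,0,0,0,0.04],
])

```text
time_s: 10.7
tcp_pos: [0.6181, -0.0333, 0.1389]
eef_rot: [-180.0, -0.0, -53.4]
contact_force: [0.4, -2.5, 0.3]
gripper_width: 0.0415
gripper_force: 22.0
```

```bash
python3 st.py
```

```text
10.7 [ 0.6181 -0.0333  0.1389] [-180.    -0.   -53.4] F [ 0.4 -2.5  0.3] M [-0.67  -0.083  0.174] 0.041540324443406426 21.987654268741608
```

Call:
apply_moves([
  [0.3,0,0,0,0,0,0.04],
  [0.3,0,0,0,0,0,0.04],
])

```text
time_s: 10.87
tcp_pos: [0.6182, -0.0332, 0.1389]
eef_rot: [-180.0, -0.0, -60.6]
contact_force: [1.0, -2.2, 0.3]
gripper_width: 0.0417
gripper_force: 22.0
```

```bash
python3 st.py
```

```text
10.8667 [ 0.6182 -0.0332  0.1389] [-180.    -0.   -60.6] F [ 1.  -2.2  0.3] M [-0.647 -0.199  0.204] 0.04171371291059749 21.98724925518036
```

Call:
apply_moves([
  [0.3,0,0,0,0,0,0.04],
  [0.3,0,0,0,0,0,0.04],
])

```text
time_s: 11.03
tcp_pos: [0.6183, -0.0332, 0.1389]
eef_rot: [-179.9, -0.0, -67.8]
contact_force: [0.5, -2.4, -1.5]
gripper_width: 0.0413
gripper_force: 22.0
```

```bash
python3 st.py
```

```text
11.0333 [ 0.6183 -0.0332  0.1389] [-179.9   -0.   -67.8] F [ 0.5 -2.4 -1.5] M [-0.564 -0.346  0.191] 0.04127234451644054 21.98670655488968
```

Call:
apply_moves([
  [0.3,0,0,0,0,0,0.04],
  [0.3,0,0,0,0,0,0.04],
])

```text
time_s: 11.2
tcp_pos: [0.6185, -0.0331, 0.1389]
eef_rot: [-179.9, -0.0, -75.0]
contact_force: [1.1, -1.5, -0.4]
gripper_width: 0.0419
gripper_force: 22.0
```

```bash
python3 st.py
```

```text
11.2 [ 0.6185 -0.0331  0.1389] [-179.9   -0.   -75. ] F [ 1.1 -1.5 -0.4] M [-0.585 -0.568  0.171] 0.04186482138734992 21.98615312576294
```

Call:
apply_moves([
  [0.3,0,0,0,0,0,0.04],
  [0.3,0,0,0,0,0,0.04],
])

```text
time_s: 11.37
tcp_pos: [0.6186, -0.0331, 0.1389]
eef_rot: [-179.9, 0.0, -82.2]
contact_force: [1.4, -2.1, -2.2]
gripper_width: 0.0414
gripper_force: 22.0
```

```bash
python3 st.py
```

```text
11.3667 [ 0.6186 -0.0331  0.1389] [-179.9    0.   -82.2] F [ 1.4 -2.1 -2.2] M [-0.559 -0.73   0.224] 0.041421866339319914 21.985432505607605
```

Call:
apply_moves([
  [0.3,0,0,0,0,0,0.04],
  [0.3,0,0,0,0,0,0.04],
])

```text
time_s: 11.53
tcp_pos: [0.6187, -0.0331, 0.1389]
eef_rot: [-179.9, 0.0, -89.4]
contact_force: [2.3, -1.5, -1.0]
gripper_width: 0.0415
gripper_force: 22.0
```

```bash
python3 st.py
```

```text
11.5333 [ 0.6187 -0.0331  0.1389] [-179.9    0.   -89.4] F [ 2.3 -1.5 -1. ] M [-0.734 -0.968  0.307] 0.04149821982567758 21.98488175868988
```

Call:
apply_moves([
  [0.3,0,0,0,0,0,0.04],
  [0.3,0,0,0,0,0,0.04],
])

```text
time_s: 11.7
tcp_pos: [0.6189, -0.0331, 0.1389]
eef_rot: [-179.9, 0.0, -96.6]
contact_force: [3.2, -2.6, -2.6]
gripper_width: 0.0414
gripper_force: 22.0
```

```bash
python3 st.py
```

```text
11.7 [ 0.6189 -0.0331  0.1389] [-179.9    0.   -96.6] F [ 3.2 -2.6 -2.6] M [-0.823 -1.139  0.15 ] 0.041362643669918105 21.984604597091675
```

Call:
apply_moves([
  [0.3,0,0,0,0,0,0.04],
  [0.3,0,0,0,0,0,0.04],
])

```text
time_s: 11.87
tcp_pos: [0.619, -0.0332, 0.1389]
eef_rot: [-179.9, 0.0, -103.8]
contact_force: [2.7, -1.5, -2.3]
gripper_width: 0.0418
gripper_force: 22.0
```

```bash
python3 st.py
```

```text
11.8667 [ 0.619  -0.0332  0.1389] [-179.9    0.  -103.8] F [ 2.7 -1.5 -2.3] M [-0.918 -1.38   0.003] 0.0418224576080285 21.984085142612457
```

The torque peaked at about 0.31 N m near yaw -90 and then fell, so that was the first click. One more ratchet pitch (36°) follows, watched.

Call:
apply_moves([
  [0.3,0,0,0,0,0,0.04],
  [0.3,0,0,0,0,0,0.04],
])

```text
time_s: 12.03
tcp_pos: [0.6191, -0.0332, 0.1389]
eef_rot: [-179.9, 0.1, -111.0]
contact_force: [4.2, -2.3, -3.6]
gripper_width: 0.0417
gripper_force: 22.0
```

```bash
python3 st.py
```

```text
12.0333 [ 0.6191 -0.0332  0.1389] [-1.799e+02  1.000e-01 -1.110e+02] F [ 4.2 -2.3 -3.6] M [-1.06  -1.551 -0.023] 0.04169464015132484 21.983710527420044
```

Call:
apply_moves([
  [0.3,0,0,0,0,0,0.04],
  [0.3,0,0,0,0,0,0.04],
])

```text
time_s: 12.2
tcp_pos: [0.6192, -0.0333, 0.1389]
eef_rot: [-179.9, 0.1, -118.2]
contact_force: [5.3, -3.2, -3.2]
gripper_width: 0.0415
gripper_force: 22.0
```

```bash
python3 st.py
```

```text
12.2 [ 0.6192 -0.0333  0.1389] [-1.799e+02  1.000e-01 -1.182e+02] F [ 5.3 -3.2 -3.2] M [-1.207 -1.711  0.181] 0.04154478035877237 21.983295679092407
```

Call:
apply_moves([
  [0.3,0,0,0,0,0,0.04],
  [0.3,0,0,0,0,0,0.04],
])

```text
time_s: 12.37
tcp_pos: [0.6193, -0.0333, 0.1389]
eef_rot: [-179.9, 0.1, -125.4]
contact_force: [5.2, -4.1, -4.3]
gripper_width: 0.0417
gripper_force: 22.0
```

```bash
python3 st.py
```

```text
12.3667 [ 0.6193 -0.0333  0.1389] [-1.799e+02  1.000e-01 -1.254e+02] F [ 5.2 -4.1 -4.3] M [-1.453 -1.954  0.307] 0.04173500584058168 21.982997953891754
```

Call:
apply_moves([
  [0.3,0,0,0,0,0,0.04],
  [0.3,0,0,0,0,0,0.04],
])

```text
time_s: 12.53
tcp_pos: [0.6195, -0.0334, 0.139]
eef_rot: [-179.9, 0.1, -132.6]
contact_force: [5.8, -3.7, -5.0]
gripper_width: 0.0414
gripper_force: 22.0
```

```bash
python3 st.py
```

```text
12.5333 [ 0.6195 -0.0334  0.139 ] [-1.799e+02  1.000e-01 -1.326e+02] F [ 5.8 -3.7 -5. ] M [-1.732 -2.149  0.119] 0.04138266867709876 21.983024775981903
```

Call:
apply_moves([
  [0.3,0,0,0,0,0,0.04],
])

```text
time_s: 12.62
tcp_pos: [0.6195, -0.0335, 0.139]
eef_rot: [-179.9, 0.1, -136.2]
contact_force: [6.1, -4.6, -5.0]
gripper_width: 0.0414
gripper_force: 22.0
```

```bash
python3 st.py
```

```text
12.6167 [ 0.6195 -0.0335  0.139 ] [-1.799e+02  1.000e-01 -1.362e+02] F [ 6.1 -4.6 -5. ] M [-1.857 -2.22   0.024] 0.04139600755393767 21.982937157154083
```

Call:
apply_moves([
  [0.3,0,0,0,0,0,0.035],
  [0.3,0,0,0,0,0,0],
  [0.6,0,0,0,0,0,0],
  [0.8,0,0,0,0,0,0],
  [1,0,0,0,0,0,0],
  [1,0,0,0,0,0,0],
  [1,0,0,0,0,0,0],
  [1,0,0,-0.02,0,0,0],
  [1,0,0,-0.03,0,0,0],
  [1,0,0,-0.03,0,0,0],
  [1,0,0,-0.03,0,0,0],
  [1,-0.03,0,0,0,0,0],
  [1,-0.03,0,0,0,0,0],
  [1,-0.03,0,0,0,0,0],
  [1,0,0,0,0,0,0],
  [1,0,0,0,0,0,0],
])

```text
time_s: 13.95
tcp_pos: [0.6864, 0.0267, 0.2477]
eef_rot: [180.0, -0.1, -139.1]
contact_force: [-0.7, -0.5, 0.2]
gripper_width: 0.0876
gripper_force: 0.0
```

```bash
python3 st.py
python3 - <<'E'
from h import *
c=snap('wrist','w3')
P=cloud(c); g=np.array([.9593,-.2823]); n=np.array([.2823,.9593]); hm=np.array([.5887,-.0250])
X=(P[...,:2]-hm)@g; Y=(P[...,:2]-hm)@n; Z=P[...,2]; ok=c['range_z']>0
m=ok&(Z>.146)&(Z<.158)&(abs(X-.03)<.04)&(abs(Y)<.04); r=cv2.minAreaRect((P[m][:,:2]*1000).astype('float32')); k=np.array(r[0])/1000
print('knob',r)
m=ok&(Z>.08)&(Z<.092)&(abs(X+.046)<.035)&(abs(Y)<.02)
if m.sum()>20:
    p=cv2.minAreaRect((P[m][:,:2]*1000).astype('float32')); print('post',p,(k-np.array(p[0])/1000)@g)
f=c['frame'].astype(int); D=P[...,:2]-k; rr=np.hypot(D[...,0],D[...,1])
a=ok&(Z>.14)&(Z<.16)&(rr<.022)&(f.min(-1)>170)
b=ok&(Z>.1)&(Z<.112)&(rr>.0225)&(rr<.0305)&(f.max(-1)<60)
for q in (a,b): d=D[q].mean(0) if q.sum() else [0,0]; print(q.sum(),np.degrees(np.arctan2(d[1],d[0])))
vs,us=np.where(m|(rr<.04)&ok); v0,u0=max(vs.min()-20,0),max(us.min()-20,0)
cr=c['frame'][v0:vs.max()+20,u0:us.max()+20,::-1]; s=560/max(cr.shape[:2]); cv2.imwrite('pics/w3c.png',cv2.resize(cr,None,fx=s,fy=s))
E
```

```text
13.95 [0.6864 0.0267 0.2477] [ 1.800e+02 -1.000e-01 -1.391e+02] F [-0.7 -0.5  0.2] M [-0.01   0.1   -0.004] 0.08756867719076819 0.0
knob ((617.7337036132812, -33.27682876586914), (42.6934700012207, 42.845096588134766), 35.85979080200195)
post ((544.723876953125, -12.704985618591309), (15.893653869628906, 24.281848907470703), 73.27851867675781) 0.0758457580355645
220 15.254458311528031
3 84.27001054216821
```

View pics/w3c.png

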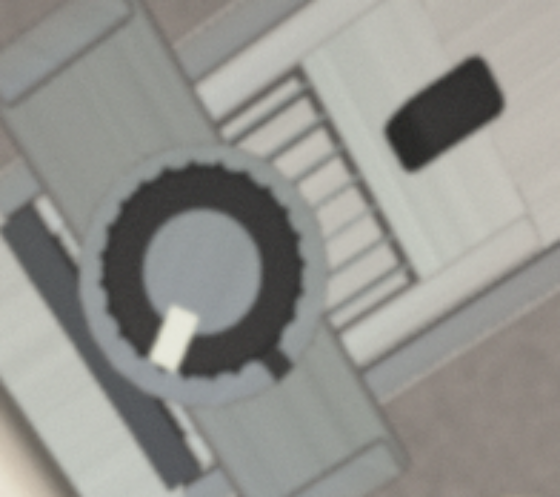

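The crop shows the white mark at (173,340) and the black flange mark at (278,362), a slip of about 69° (1.2 rad). That is two clicks. The cassette is still home, with the post 75.8 mm from the knob. Handing in.

```bash
python3 -c "
from h import *
print(close_job())"
```

```text
the job is handed in; nothing more can be done
None
```

The cassette is home against the back stop and clamped, the knob slipped two clicks (about 1.2 rad between the marks), no other item was touched by the planned moves, and the job is handed in at about 14 s.

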